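# Hang a glued headband to dry and mark it wet

### The arm

A 6-joint arm with a two-finger parallel gripper is mounted at the origin on the work surface. World frame = base frame: x ahead of the robot, y to its left, z up, the work surface at z = 0. Lengths are in mm, angles in degrees, forces in N, time in s.
With the tool pointing down it reaches from about 350 to 850 mm from the base axis. Payload 8.1 kg.
Tool frame: the origin (TCP) lies at the very end of the fingers, on their centre line; the grasp point (between the pads) lies 19 mm behind it (ctrl.grip_depth is the z of the grasp point in the tool frame, in mm); z points along the fingers, y is the line along which they close (so a half turn about z gives the same grasp; the last joint's range is limited). The gripper opens to 85 mm and grips with 20 to 120 N. Pads are 22 mm wide; open, the fingers measure 114 mm over their backs; the gripper's body (76 mm by 85 mm) begins 54 mm behind the grasp point. The pads swing forward as they close: fully open they stand 13 mm farther back than shut.
Start: joints at [64.263, 7.471, 85.268, -0, 87.261, -4.893], TCP at [213.476, 560.743, 208.792] pointing down, gripper open.
Joint ranges: [-169.43, 169.43], [-51.17, 129.36], [1.28, 143.12], [-76.62, 256.62], [0, 156.53], [-152.29, 152.29]. Speed limits (degrees/s): [136.94, 136.94, 159.86, 180, 180, 180].

### API

Orientations are given as [roll, pitch, yaw] about the fixed x, y, z axes, in that order (R = Rz(yaw) Ry(pitch) Rx(roll)).
In Python, from plant import ctrl gives the robot as it stands.
- The arm moves only by the tool drive_tool, never from a script. Its argument "deltas" is a list that holds one entry, the list of rows, each a list of 7 numbers: the shift along the tool's x, y, z each as a share of 0.25 m, from -1 to 1, then the turn, a rotation vector about the tool's x, y, z each as a share of 90 degrees, from -1 to 1, then the opening, from -1 (shut) to 1 (fully open). In form: [[[dx, dy, dz, wx, wy, wz, gripper], ...]]. A call has 1 to 8 rows; each row shifts and turns the commanded pose from where the row before left it, along the tool's axes as they then stand; what a row does not reach is not made up. A row lasts 1/8 s, in which the tool goes at most 62.5 mm and 10.7 degrees, less where a joint would pass 70% of its speed; a pose out of reach is approached as far as the arm can. A call with a number of a shift or a turn outside -1 to 1 is refused whole. A call with a gripper value outside its range is refused whole. The fingers move at their own pace and stop on an object; the grip force is fixed at half the most. Time passes only in rows, so rows that do not move let the fingers close. It gives the time, the measured TCP pose, the force, the opening and the grip force at its end, in the units of the state.
- ctrl.state(): the state, without advancing time (a new reading comes with each control period).
- ctrl.snapshot(name): name is "scene" or "top"; returns the picture (384x512x3 uint8, red, green, blue); there is no depth.
- ctrl.get_calibration(name): a dict with "mtx" (3x3 intrinsics, pixels), "T" (4x4, takes a point from camera to world coordinates). Camera axes: x right, y up, looking along -z (the intrinsics and any distortion apply to the point x, -y, -z); pixel columns grow to the right and rows downward; lengths in mm; the calibration is good to about 2 mm. A picture is of the moment at which its call begins. get_calibration takes no time and is no camera call.
- ctrl.job_done(): hands the job in; it is judged then, once.
The state is a dict: "t": time; "qpos": joint angles; "qvel": joint speeds; "joint_efforts": joint torques, N m; "position": TCP position; "orientation": TCP orientation; "force": force on the tool from outside, world axes, zero at the start; "wrist_torque": the same for the moment, N m; "opening": opening from 0.0 (shut) to 1.0 (fully open); "grip_force": force on a finger pad.
Only numpy, scipy, OpenCV 4.12 (cv2) and the standard library are available. Lean on these libraries where they do the work, as an engineer would, in place of code of your own. Each camera call takes 0.05 s, during which the arm holds its last target. There are 200 camera calls.

### The job

The red headband with the green tree has just been glued: lift it off its wooden form and hang it on a free stretch of the drying stand's metal rail, square across the rail with one leg on either side, not touching the antler headband. Once it hangs there on its own, slide the red ring over the stand's short upright post, all the way down onto the base board, to mark the stand as still wet. Leave the antler headband hanging where it is, and the green and yellow rings where they lie.

Things in the scene. Friction and masses are not known exactly. Their poses are not given: they have to be found in the camera images.
- headband: Rigid red headband with a green wooden tree on top, 90 g. Origin: middle of the crown's underside, z up; legs at +x and -x reach down to z = -116 mm; 134 mm wide over all, 112 inside. Band 24 mm wide (y), 5 thick; crown flat for |x| < 18 mm. Tree: upright plate 10 mm thick (y), z = 5 to 54 mm, 46 mm wide (x) at z = 15, narrowing upward: grip it across its thickness. Starts upright over the form
- form: Pale wooden gluing form, fixed. Origin: centre of its foot on the table; a foot plate 88 x 110 x 12 mm, a block 72 (x) x 56 (y) mm up to z = 95 mm and a narrower top 30 (x) x 56 (y) mm up to z = 126 mm, on which the headband's crown rests
- stand: Drying stand, fixed. Origin: on the table under the rail's middle; rail along y. Base board 110 mm (x), y = -270 to 165 mm, 15 mm thick. Rail: round aluminium bar, diameter 14 mm, top 157 mm above the table, free between two wooden posts at y = -135 and 135 mm (12 mm wide in y, 16 in x, as high as the rail). The short marker post stands on the board at y = -235 mm
- rail_top (a point): Top of the rail, at its middle, between the two posts; y along the rail
- post_foot (a point): Centre of the marker post's foot, on the top face of the base board (15 mm above the table); z up. The post is a dark wooden dowel of 16 mm diameter, 55 mm tall, its tip tapering to 10 mm over the last 6 mm
- post_tip (a point): Centre of the marker post's top, 70 mm above the table
- antlers: Blue headband with brown antlers that already hangs on the rail; same band and same axes as the red one, antlers up to z = 54 mm and x = -44 to 44 mm, 24 mm wide in y. Origin: middle of the underside of its crown
- red_ring: Red wooden ring lying flat on the table: outer diameter 50 mm, hole 22 mm, 24 mm tall. Origin: centre of its underside, z up
- green_ring: Green ring of the same size, to be left alone. Origin: centre of its underside
- yellow_ring: Yellow ring of the same size, to be left alone. Origin: centre of its underside
Not all that is in view belongs to the job. Several things have the shape of the headband; the one meant has the colours described above.

How it is judged (in metres and radians):
On the way, in this order (a step that is already met when the one before it is completed fails the run):
1. the tree headband hangs on the rail by itself, one leg on either side (x of headband in the frame of stand between -0.015 and 0.015 m and y of headband in the frame of stand between -0.123 and 0.123 m and z of headband in the frame of stand between 0.149 and 0.165 m and angle between headband's own z axis and vertical below 0.35 rad and angle between the y axis of headband and the y axis of stand, either way round below 0.35 rad and contact force between headband and stand above 0.1 N and contact force between headband and antlers below 0.05 N and linear speed of headband below 0.05 m/s and contact force between headband and the fingers below 0.05 N), for 0.3 s.
2. the red ring is all the way down on the marker post (horizontal distance between red_ring and post_foot below 0.006 m and z of red_ring in the frame of post_foot between -0.004 and 0.004 m and angle between red_ring's own z axis and vertical below 0.12 rad and linear speed of red_ring below 0.03 m/s), for 0.2 s.
At the end, for the whole second after the job is handed in: Tree headband at rest on the rail between its posts: crown on the rail (8 mm in height, 15 mm sideways), upright and square within 0.35 rad, clear of the antler headband. Red ring at rest on the base board (4 mm), centred on the post (6 mm), tilted under 0.12 rad (all of step 2 and x of headband in the frame of stand between -0.015 and 0.015 m and y of headband in the frame of stand between -0.123 and 0.123 m and z of headband in the frame of stand between 0.149 and 0.165 m and angle between headband's own z axis and vertical below 0.35 rad and angle between the y axis of headband and the y axis of stand, either way round below 0.35 rad and contact force between headband and stand above 0.1 N and contact force between headband and antlers below 0.05 N and linear speed of headband below 0.05 m/s); the robot touches nothing.
It fails at once if the antler headband is shifted by more than 30 mm or knocked off the rail (distance of antlers from where it was at the start of the episode above 0.03 m).
It fails at once if the green or the yellow ring is moved by more than 30 mm (distance of any of green_ring, yellow_ring from where it was at the start of the episode above 0.03 m).
It also fails if it takes over 64 s, if anything falls off the work surface, if the arm or the gripper's body presses on something with over 40 N, if the wrist force passes 120 N, or if a joint passes its speed limit or range.

## Working session

There is one attempt and no reset: what is moved stays moved. The work goes in short steps, Python scripts to look and compute and a tool call to move; the robot and the scene stay as the last step left them, time stands still between calls to the robot, and variables do not carry over. Pictures are saved under pics/ and viewed, at most 10 in all, crops included, and the job is handed in when it is done.

Besides the shell and the picture viewer there is one more tool, called after "Emit:" as name(argument=value, ...), one argument or row to a line, values as JSON. drive_tool: Moves the arm, as the interface text tells. Shift numbers are shares of 0.25 m and turn numbers shares of 90 degrees, none past 1 either way. Its arguments: {"type":"object","properties":{"deltas":{"type":"array"}},"required":["deltas"]}

```bash
mkdir -p pics
python3 - <<'E'
from plant import ctrl
import cv2
for n in("scene","top"):
    cv2.imwrite(f"pics/{n}0.png",cv2.resize(ctrl.snapshot(n)[:,:,::-1],(768,576),interpolation=cv2.INTER_CUBIC))
    c=ctrl.get_calibration(n);print(n,{k:(v.round(3).tolist() if hasattr(v,'round') else v) for k,v in c.items()})
print(ctrl.state())
E
```

```text
scene {'mtx': [[418.063, 0.0, 259.151], [0.0, 418.063, 189.487], [0.0, 0.0, 1.0]], 'T': [[0.474, -0.517, 0.713, 1333.613], [0.88, 0.26, -0.397, -682.27], [0.02, 0.815, 0.578, 774.509], [0.0, 0.0, 0.0, 1.0]]}
top {'mtx': [[498.787, 0.0, 253.003], [0.0, 498.787, 185.903], [0.0, 0.0, 1.0]], 'T': [[-0.002, 0.999, -0.037, 433.24], [-1.0, -0.001, 0.015, -219.01], [0.015, 0.037, 0.999, 1519.3], [0.0, 0.0, 0.0, 1.0]]}
{'t': 0.1, 'qpos': array([ 6.42624277e+01,  7.51338017e+00,  8.53248103e+01, -1.33280138e-03,
        8.72595836e+01, -4.89415582e+00]), 'qvel': array([ 0.03487077, -0.16722671, -0.19266233, -0.0148999 , -0.12625014,
       -0.02067744]), 'joint_efforts': array([ 4.77545291e-04, -5.70956719e+01, -5.01938260e+01, -2.81996145e-04,
        8.04647512e-03, -5.89290323e-06]), 'position': array([213.25316434, 560.24849261, 207.80527866]), 'orientation': array([-1.79902469e+02, -7.01529992e-03,  1.59156642e+02]), 'force': array([-0.52833207,  0.52976037, -0.39963298]), 'wrist_torque': array([ 0.03304813,  0.02785125, -0.02973348]), 'grip_force': 0.0, 'opening': 0.998915186154881}
```

View pics/scene0.png

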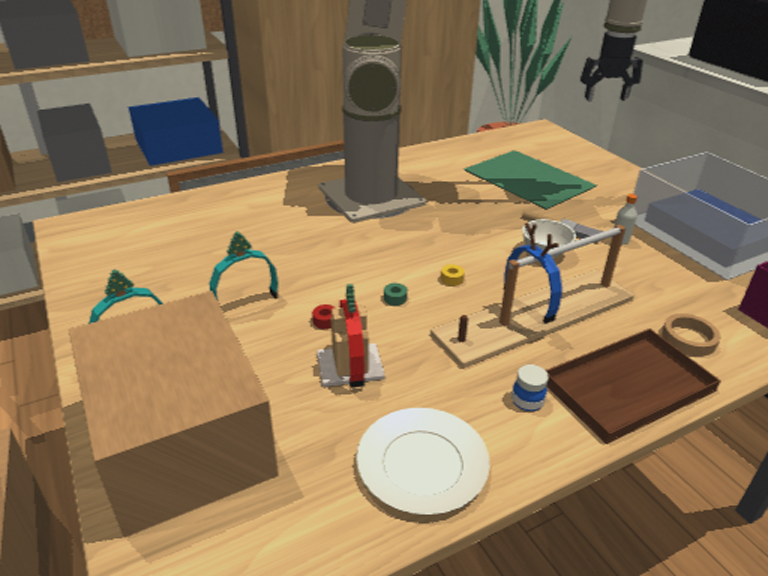

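View pics/top0.png

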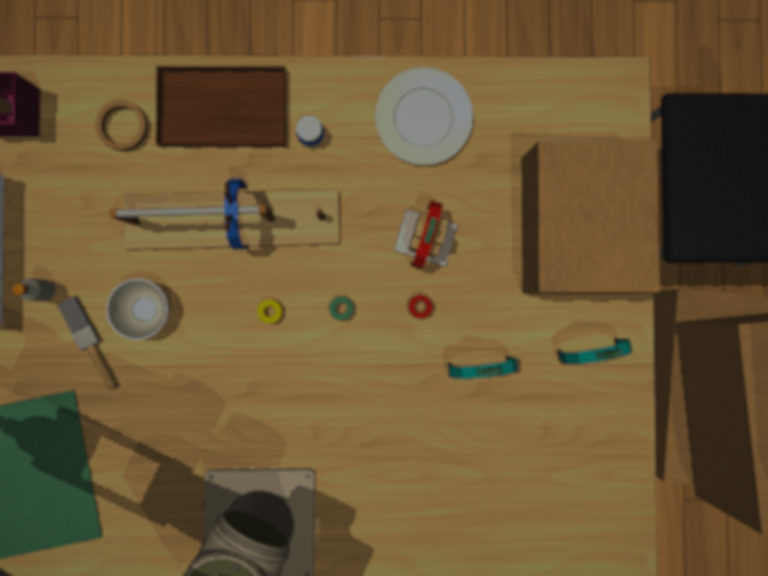

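Scene (768x576): the red headband with the green tree is at (350,330) in the scene view and (428,235) in the top view. It could be confused with the two teal tree headbands, top (485,370) and (597,352), or the blue antler one at (236,215). I choose the red one. The red ring is at top (420,306), green at (342,308) and yellow at (270,311). I'll check this in close crops.

Run:
```python
from plant import ctrl
import cv2
im=ctrl.snapshot("top")[:,:,::-1]
a=cv2.resize(im[125:220,200:320],None,fx=6,fy=6,interpolation=cv2.INTER_CUBIC)
b=cv2.resize(im[115:172,72:232],None,fx=5,fy=5,interpolation=cv2.INTER_CUBIC)
cv2.imwrite("pics/a.png",cv2.convertScaleAbs(a,alpha=1.6));cv2.imwrite("pics/b.png",cv2.convertScaleAbs(b,alpha=1.6))
```

```text
(no output)
```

View pics/a.png

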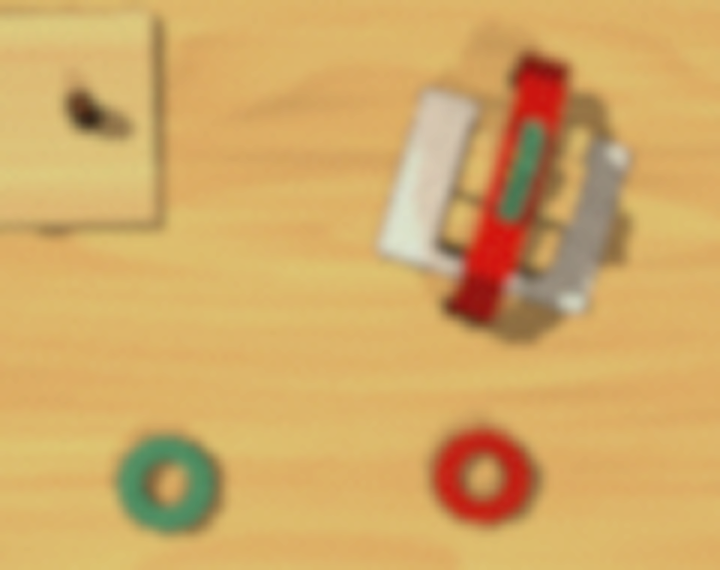

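View pics/b.png

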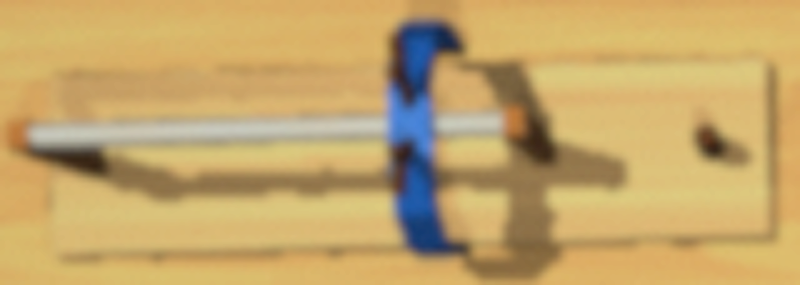

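Crop a confirms the red band with the green tree, centre (522,172), on the form. The red ring is at (484,477) and the marker post is at about (75,98)-(100,120). Crop b shows the rail post tops at (17,133) and (514,122), the antlers at about x=410, and a free rail stretch from 30 to 385.

```bash
cat > h.py <<'E'
import numpy as np,cv2
from plant import ctrl
def ray(n,u,v):
    c=ctrl.get_calibration(n);d=np.linalg.inv(c['mtx'])@[u,v,1];d=np.array([d[0],-d[1],-d[2]])
    return c['T'][:3,3],c['T'][:3,:3]@d
def pt(n,u,v,z):
    o,d=ray(n,u,v);return (o+d*(z-o[2])/d[2])
def proj(n,p):
    c=ctrl.get_calibration(n);q=np.linalg.inv(c['T'])@np.r_[p,1];q=c['mtx']@[q[0],-q[1],-q[2]];return q[:2]/q[2]
A=lambda u,v,z:pt("top",200+(u+.5)/6-.5,125+(v+.5)/6-.5,z)
B=lambda u,v,z:pt("top",72+(u+.5)/5-.5,115+(v+.5)/5-.5,z)
def tri(p,q):
    o,d=ray("top",*p);O,D=ray("scene",*q)
    s=np.linalg.lstsq(np.c_[d,-D],O-o,rcond=None)[0];return o+d*s[0],O+D*s[1]
E
python3 - <<'E'
from h import *
np.set_printoptions(precision=1,suppress=True)
def yaw(p,q):d=q-p;return np.degrees(np.arctan2(d[1],d[0])),np.linalg.norm(d)
l,r=B(17,133,157),B(514,122,157);print("rail",l,r,yaw(r,l),(l+r)/2)
c=[B(771,62,15),B(775,237,15),B(55,73,15),B(62,258,15)];print("board",*c,yaw((c[0]+c[1])/2,(c[2]+c[3])/2))
u=(l-r)/np.linalg.norm(l-r);m=(l+r)/2;u2=(c[2]+c[3]-c[0]-c[1]);u2/=np.linalg.norm(u2)
print("post from rail",m-235*u,"from board end",(c[0]+c[1])/2+35*u2,"mid from board",(c[0]+c[1])/2+270*u2,"tip px->",A(73,94,70),A(100,120,15))
print("antl",B(410,130,162))
print("ring",A(484,477,24))
p,q=A(542,128,160),A(511,216,160);print("tree",A(522,172,160),yaw(p,q)); p,q=A(541,63,110),A(470,310,110);print("band",p,q,yaw(p,q))
# form corners z=12
for t in [(428,90),(382,250),(575,308),(628,150)]:print(A(*t,12))
for n in("scene","top"):
    im=ctrl.snapshot(n);h=cv2.cvtColor(im,cv2.COLOR_RGB2HSV)
    g=cv2.inRange(h,(60,90,20),(90,255,255))
    x,y,w,hh=(215,180,40,40) if n=="scene" else (272,135,30,35)
    ys,xs=np.nonzero(g[y:y+hh,x:x+w]);print(n,xs.mean()+x,ys.mean()+y,len(xs),ys.min()+y,ys.max()+y)
    rr=cv2.inRange(h,(0,150,60),(6,255,255))
    x,y,w,hh=(203,196,20,26) if n=="scene" else (268,192,26,26)
    ys,xs=np.nonzero(rr[y:y+hh,x:x+w]);print(n,"ring",(xs.min()+xs.max())/2+x,(ys.min()+ys.max())/2+y,len(xs))
E
```

```text
rail [606.4 246.2 157. ] [612.4 -24.4 157. ] (np.float64(91.27286850396942), np.float64(270.61087754590443)) [609.4 110.9 157. ]
board [ 667.5 -159.3   15. ] [ 561.3 -161.7   15. ] [660.7 272.3  15. ] [548.9 266.9  15. ] (np.float64(91.27494332915924), np.float64(430.1870873220065))
post from rail [ 614.6 -124.   157. ] from board end [ 613.6 -125.5   15. ] mid from board [608.4 109.4  15. ] tip px-> [ 620.1 -120.5   70. ] [ 614.1 -130.4   15. ]
antl [607.3  31.5 162. ]
ring [ 433.9 -322.8   24. ]
tree [ 572.8 -331.3  160. ] (np.float64(160.3949232928157), np.float64(42.73508254936348))
band [ 629.7 -344.6  110. ] [ 512.6 -310.5  110. ] (np.float64(163.7625358461392), np.float64(121.96451406722534))
[ 629.6 -296.1   12. ]
[ 548.5 -272.5   12. ]
[ 519.1 -370.    12. ]
[ 599.1 -397.3   12. ]
scene 233.46511627906978 197.88372093023256 43 190 206
scene ring 214.5 210.5 174
top 286.6363636363636 153.0909090909091 11 147 159
top ring 280.0 204.0 125
```

Checks so far:
- **Stand:** rail length 270.6 (270 expected), board 430 (435 expected), yaw +1.3°, and the two post estimates agree at about (614,-125).
- **Form:** the centre is about (574,-334) and its yaw is -16.2°, which matches the headband.

Next I plan the approach.

```bash
cat >> h.py <<'E'
from scipy.spatial.transform import Rotation as Rt
np.set_printoptions(precision=4,suppress=True)
def go(p,yaw,p0=None,y0=None):
    s=ctrl.state();R=Rt.from_euler('xyz',s['orientation'] if y0 is None else [180,0,y0],degrees=True)
    d=R.inv().apply(np.array(p)-(s['position'] if p0 is None else p0))/250
    w=(R.inv()*Rt.from_euler('xyz',[180,0,yaw],degrees=True)).as_rotvec(degrees=True)/90
    print("shift",d,"turn",w,"rows>=",max(np.linalg.norm(d)/.25,np.linalg.norm(w)*90/10.7).round(1))
E
python3 - <<'E'
from h import *
print(tri((286.6,153.1),(233.5,197.9)), tri((280,204),(214.5,210.5)))
go([213,560,320],163.8)
go([573,-332,320],163.8,[213,560,320],163.8)
E
```

```text
(array([ 573.7115, -331.7135,  155.1498]), array([ 573.7703, -331.5929,  155.1459])) (array([ 434.1253, -322.7514,   13.7964]), array([ 431.7886, -327.9351,   14.1522]))
shift [ 0.0007 -0.0028 -0.4468] turn [-0.0005 -0.0001 -0.0516] rows>= 1.8
shift [-2.3783 -3.0246 -0.    ] turn [0. 0. 0.] rows>= 15.4
```

Emit:
drive_tool(
  deltas=[
    [[0,0,-0.22,0,0,-0.05,1],[0,0,-0.22,0,0,0,1],[-0.14,-0.178,0,0,0,0,1],[-0.14,-0.178,0,0,0,0,1],[-0.14,-0.178,0,0,0,0,1],[-0.14,-0.178,0,0,0,0,1],[-0.14,-0.178,0,0,0,0,1],[-0.14,-0.178,0,0,0,0,1]],
  ],
)

```text
t: 1.25
position: [340.1, 243.8, 318.8]
orientation: [180.0, 0.0, 163.7]
force: [1.2, 0.2, 0.1]
opening: 0.999
grip_force: 0.0
```

Emit:
drive_tool(
  deltas=[
    [[-0.14,-0.178,0,0,0,0,1],[-0.14,-0.178,0,0,0,0,1],[-0.14,-0.178,0,0,0,0,1],[-0.14,-0.178,0,0,0,0,1],[-0.14,-0.178,0,0,0,0,1],[-0.14,-0.178,0,0,0,0,1],[-0.14,-0.178,0,0,0,0,1],[-0.14,-0.178,0,0,0,0,1]],
  ],
)

```text
t: 2.25
position: [508.8, -176.9, 318.8]
orientation: [180.0, 0.0, 163.6]
force: [0.7, 0.6, 0.7]
opening: 1.002
grip_force: 0.0
```

Run:
```python
from h import *
go([573.5,-332,240],163.8)
```

```text
shift [-0.423  -0.5225  0.3154] turn [ 0.0001  0.0003 -0.0018] rows>= 3.0
```

Emit:
drive_tool(
  deltas=[
    [[-0.106,-0.131,0.079,0,0,-0.002,1],[-0.106,-0.131,0.079,0,0,0,1],[-0.106,-0.131,0.079,0,0,0,1],[-0.105,-0.13,0.079,0,0,0,1],[0,0,0,0,0,0,1],[0,0,0,0,0,0,1]],
  ],
)

```text
t: 3.0
position: [573.3, -329.7, 239.7]
orientation: [180.0, -0.0, 163.8]
force: [-0.9, 0.5, 0.3]
opening: 1.002
grip_force: 0.0
```

Run:
```python
from h import *
go([573.7,-331.8,138.5],163.8)
im=ctrl.snapshot("scene")[:,:,::-1]
cv2.imwrite("pics/c.png",cv2.resize(im[110:270,160:320],None,fx=3.7,fy=3.7,interpolation=cv2.INTER_CUBIC))
```

```text
shift [-0.004  -0.0077  0.4048] turn [ 0.0003 -0.0003  0.0003] rows>= 1.6
```

View pics/c.png

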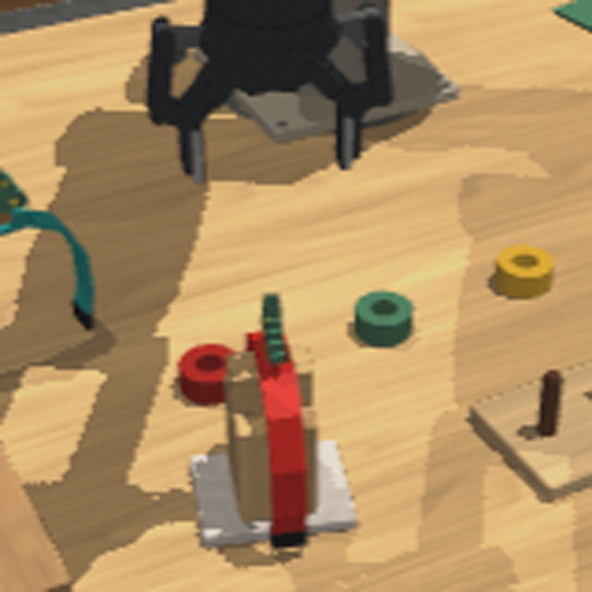

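The fingers, at (195,170) and (345,160), straddle the tree at (273,320), and the closing axis is across its thickness. I'll descend and grip.

Emit:
drive_tool(
  deltas=[
    [[-0.004,-0.008,0.1,0,0,0,1],[0,0,0.1,0,0,0,1],[0,0,0.1,0,0,0,1],[0,0,0.07,0,0,0,1],[0,0,0.035,0,0,0,1],[0,0,0,0,0,0,1],[0,0,0,0,0,0,-1],[0,0,0,0,0,0,-1]],
  ],
)

```text
t: 4.05
position: [574.4, -332.7, 139.7]
orientation: [-180.0, 0.1, 163.8]
force: [0.1, -0.2, -0.1]
opening: 0.603
grip_force: 0.0
```

Emit:
drive_tool(
  deltas=[
    [[0,0,0,0,0,0,-1],[0,0,0,0,0,0,-1],[0,0,0,0,0,0,-1],[0,0,0,0,0,0,-1],[0,0,0,0,0,0,-1],[0,0,0,0,0,0,-1]],
  ],
)

```text
t: 4.8
position: [574.0, -332.3, 138.9]
orientation: [-180.0, 0.0, 163.8]
force: [0.4, 1.2, 3.3]
opening: 0.102
grip_force: 61.1
```

Emit:
drive_tool(
  deltas=[
    [[0,0,-0.05,0,0,0,-1],[0,0,-0.1,0,0,0,-1],[0,0,-0.15,0,0,0,-1],[0,0,-0.2,0,0,0,-1],[0,0,-0.2,0,0,0,-1],[0,0,-0.2,0,0,0,-1],[0,0,-0.1,0,0,0,-1],[0,0,0,0,0,0,-1]],
  ],
)

```text
t: 5.8
position: [574.4, -332.8, 392.0]
orientation: [-179.9, 0.3, 163.8]
force: [0.4, -0.4, -0.9]
opening: 0.097
grip_force: 60.6
```

Run:
```python
from h import *
go([608.7,141,390],-178.7)
p=ctrl.state()['position'];go([608.7,141,390],163.8,p,163.8)
go([608.7,141,390],181.3,[608.7,141,390],163.8)
im=ctrl.snapshot("scene")[:,:,::-1]
cv2.imwrite("pics/d.png",cv2.resize(im[60:270,150:350],None,fx=2.8,fy=2.8,interpolation=cv2.INTER_CUBIC))
```

```text
shift [0.3961 1.8583 0.0025] turn [-0.0017  0.003  -0.1942] rows>= 7.6
shift [0.3969 1.8581 0.008 ] turn [0. 0. 0.] rows>= 7.6
shift [0. 0. 0.] turn [ 0.      0.     -0.1944] rows>= 1.6
```

View pics/d.png

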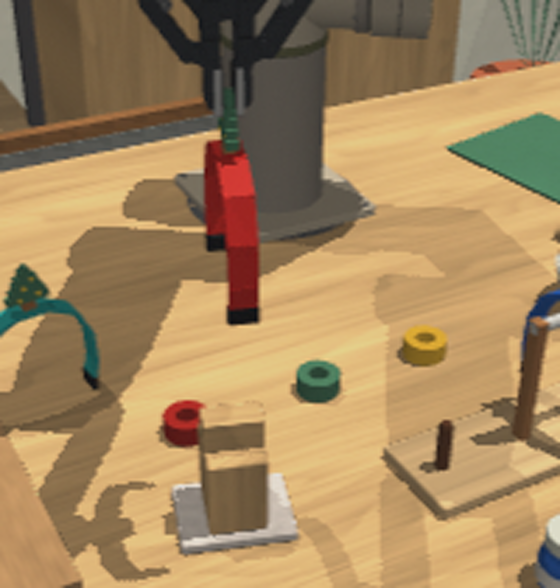

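The headband is held upright and clear of the form. Next I carry it high over the stand.

Emit:
drive_tool(
  deltas=[
    [[0.02,0.09,0,0,0,0,-1],[0.036,0.17,0,0,0,0,-1],[0.043,0.2,0,0,0,0,-1],[0.043,0.2,0,0,0,0,-1],[0.043,0.2,0,0,0,0,-1],[0.043,0.2,0,0,0,0,-1],[0.043,0.2,0,0,0,0,-1],[0.043,0.2,0,0,0,0,-1]],
  ],
)

```text
t: 6.85
position: [598.7, 42.9, 386.4]
orientation: [-180.0, -0.2, 163.9]
force: [0.7, -0.0, -0.6]
opening: 0.098
grip_force: 60.6
```

Emit:
drive_tool(
  deltas=[
    [[0.043,0.2,0,0,0,0,-1],[0.03,0.14,0,0,0,0,-1],[0.013,0.058,0.008,0,0,0,-1],[0,0,0,0,0,-0.08,-1],[0,0,0,0,0,-0.08,-1],[0,0,0,0,0,-0.034,-1],[0,0,0,0,0,0,-1],[0,0,0,0,0,0,-1]],
  ],
)

```text
t: 7.85
position: [606.7, 141.5, 385.9]
orientation: [-180.0, -0.1, -178.8]
force: [-0.3, -0.8, -1.2]
opening: 0.098
grip_force: 60.6
```

Run:
```python
from h import *
go([608.7,141,290],-178.7)
im=ctrl.snapshot("scene")[:,:,::-1]
cv2.imwrite("pics/e.png",cv2.resize(im[60:260,280:460],None,fx=3,fy=3,interpolation=cv2.INTER_CUBIC))
print(proj("scene",[608.7,141,157]),proj("scene",[608.7,141,277]))
```

```text
shift [-0.0082 -0.0022  0.3834] turn [-0.0001 -0.0007 -0.0011] rows>= 1.5
[387.6229 159.798 ] [396.4032 121.8084]
```

View pics/e.png

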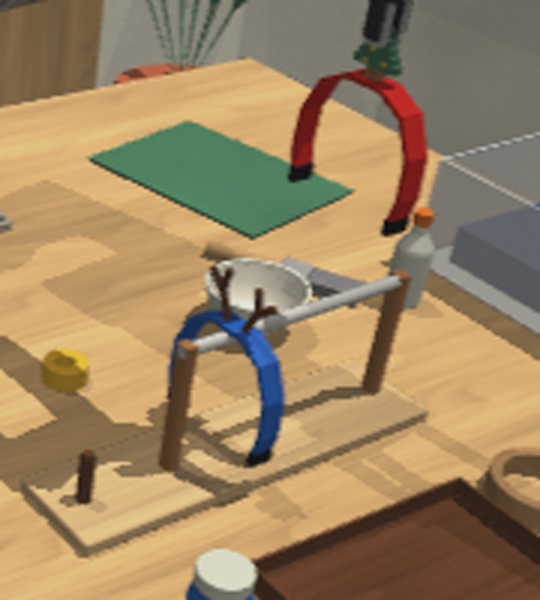

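The headband is square above the free rail; the target projects to (323,299) in the crop, on the rail, beyond the antlers at (230,330). I'll lower it.

Emit:
drive_tool(
  deltas=[
    [[-0.008,-0.002,0.06,0,0,-0.001,-1],[0,0,0.11,0,0,0,-1],[0,0,0.14,0,0,0,-1],[0,0,0.14,0,0,0,-1],[0,0,0.14,0,0,0,-1],[0,0,0.11,0,0,0,-1],[0,0,0.06,0,0,0,-1],[0,0,0,0,0,0,-1]],
  ],
)

```text
t: 8.9
position: [608.1, 141.1, 194.8]
orientation: [-180.0, -0.2, -178.6]
force: [-0.4, 0.3, -0.5]
opening: 0.096
grip_force: 60.6
```

Run:
```python
from h import *
go([608.7,141,171],-178.7)
```

```text
shift [-0.0026 -0.0005  0.0952] turn [-0.0002 -0.0018  0.0008] rows>= 0.4
```

Emit:
drive_tool(
  deltas=[
    [[-0.002,0,0.03,0,0,0,-1],[0,0,0.03,0,0,0,-1],[0,0,0.016,0,0,0,-1],[0,0,0.008,0,0,0,-1],[0,0,0.006,0,0,0,-1],[0,0,0.004,0,0,0,-1],[0,0,0,0,0,0,-1]],
  ],
)

```text
t: 9.78
position: [609.6, 141.3, 173.1]
orientation: [180.0, 0.0, -178.6]
force: [1.0, 0.1, -0.9]
opening: 0.096
grip_force: 60.6
```

Emit:
drive_tool(
  deltas=[
    [[0,0,0.004,0,0,0,-1],[0,0,0.004,0,0,0,-1],[0,0,0,0,0,0,-1],[0,0,0,0,0,0,-1]],
  ],
)

```text
t: 10.28
position: [609.6, 141.3, 171.0]
orientation: [-180.0, -0.0, -178.6]
force: [-0.1, -0.3, -0.7]
opening: 0.095
grip_force: 60.6
```

Emit:
drive_tool(
  deltas=[
    [[0,0,0.004,0,0,0,-1],[0,0,0.004,0,0,0,-1],[0,0,0,0,0,0,-1],[0,0,0,0,0,0,-1]],
  ],
)

```text
t: 10.78
position: [609.8, 141.3, 169.7]
orientation: [180.0, 0.0, -178.6]
force: [-1.0, 0.4, 5.8]
opening: 0.1
grip_force: 61.4
```

Contact is felt at 5.8 N upward. I'll release, then rise.

Emit:
drive_tool(
  deltas=[
    [[0,0,0,0,0,0,-0.7],[0,0,0,0,0,0,-0.5],[0,0,0,0,0,0,-0.2],[0,0,0,0,0,0,0.2],[0,0,0,0,0,0,0.2],[0,0,0,0,0,0,0.2]],
  ],
)

```text
t: 11.52
position: [609.6, 141.3, 169.0]
orientation: [-180.0, -0.0, -178.6]
force: [0.2, 0.4, -0.0]
opening: 0.602
grip_force: 0.0
```

Emit:
drive_tool(
  deltas=[
    [[0,0,-0.06,0,0,0,0.2],[0,0,-0.12,0,0,0,0.2],[0,0,-0.2,0,0,0,0.2],[0,0,-0.2,0,0,0,0.2],[0,0,0,0,0,0,1],[0,0,0,0,0,0,1]],
  ],
)

```text
t: 12.28
position: [609.7, 141.3, 314.8]
orientation: [180.0, 0.1, -178.6]
force: [-0.4, 0.6, -0.5]
opening: 0.988
grip_force: 0.0
```

Run:
```python
from h import *
s=ctrl.state()['position']
# ring from top rim centre: use top view; start of travel
go([434,-324,s[2]],-178.7)
im=ctrl.snapshot("scene")[:,:,::-1]
cv2.imwrite("pics/f.png",cv2.resize(im[100:260,280:460],None,fx=3.5,fy=3.5,interpolation=cv2.INTER_CUBIC))
```

```text
shift [ 0.7478 -1.8438 -0.0012] turn [0.0001 0.0008 0.001 ] rows>= 8.0
```

View pics/f.png

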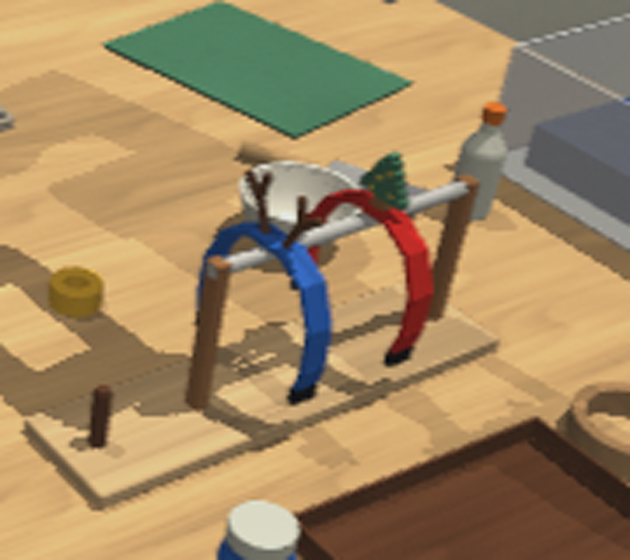

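It hangs on its own on the rail at (390,200), square and well clear of the antlers. The marker post runs from tip (102,388) to foot (99,446). Next I go to the ring.

Emit:
drive_tool(
  deltas=[
    [[0.04,-0.1,0,0,0,0,1],[0.085,-0.21,0,0,0,0,1],[0.085,-0.21,0,0,0,0,1],[0.085,-0.21,0,0,0,0,1],[0.085,-0.21,0,0,0,0,1],[0.085,-0.21,0,0,0,0,1],[0.085,-0.21,0,0,0,0,1],[0.085,-0.21,0,0,0,0,1]],
  ],
)

```text
t: 13.32
position: [458.8, -256.0, 312.3]
orientation: [179.9, -0.1, -178.6]
force: [0.1, -0.1, -0.4]
opening: 1.002
grip_force: 0.0
```

Emit:
drive_tool(
  deltas=[
    [[0.07,-0.17,0,0,0,0,1],[0.043,-0.104,0,0,0,0,1],[0,0,0.1,0,0,0,1],[0,0,0.2,0,0,0,1],[0,0,0.2,0,0,0,1],[0,0,0.2,0,0,0,1],[0,0,0,0,0,0,1],[0,0,0,0,0,0,1]],
  ],
)

```text
t: 14.32
position: [434.1, -324.4, 140.3]
orientation: [-180.0, 0.0, -178.6]
force: [0.1, 0.0, 0.3]
opening: 0.999
grip_force: 0.0
```

Run:
```python
from h import *
go([434,-323.5,2.5],-178.7)
print(proj("scene",[614,-125,70]),proj("scene",[614,-125,15]),"seen (309,211) (308.3,227)")
print(pt("scene",308.8,211.2,70),pt("scene",308.1,227,15))
print("ring rim centre seen scene",pt("scene",160+208/3.7,110+363/3.7,24),"green",pt("scene",160+384/3.7,110+310/3.7,24),"green top",A(168,483,24))
```

```text
shift [0.0005 0.0036 0.5513] turn [-0.0002  0.0002  0.001 ] rows>= 2.2
[308.769 210.547] [307.0278 225.9559] seen (309,211) (308.3,227)
[ 616.4409 -126.5339   70.    ] [ 619.1324 -124.8208   15.    ]
ring rim centre seen scene [ 435.3821 -323.6275   24.    ] green [ 435.3703 -165.6029   24.    ] green top [ 431.1904 -164.9713   24.    ]
```

Emit:
drive_tool(
  deltas=[
    [[0,0.004,0.1,0,0,0,1],[0,0,0.14,0,0,0,1],[0,0,0.14,0,0,0,1],[0,0,0.1,0,0,0,1],[0,0,0.05,0,0,0,1],[0,0,0.018,0,0,0,1],[0,0,0,0,0,0,1],[0,0,0,0,0,0,1]],
  ],
)

```text
t: 15.32
position: [434.6, -323.8, 3.4]
orientation: [-179.9, 0.1, -178.6]
force: [-0.1, -0.3, -0.1]
opening: 1.002
grip_force: 0.0
```

Emit:
drive_tool(
  deltas=[
    [[0,0,0,0,0,0,0.3],[0,0,0,0,0,0,-0.2],[0,0,0,0,0,0,-1],[0,0,0,0,0,0,-1],[0,0,0,0,0,0,-1],[0,0,0,0,0,0,-1]],
  ],
)

```text
t: 16.08
position: [433.8, -323.1, 2.0]
orientation: [180.0, -0.0, -178.6]
force: [0.1, 0.7, -0.3]
opening: -0.0
grip_force: 0.0
```

The gripper closed to 0, so it missed the ring. I'll look.

Run:
```python
from h import *
im=ctrl.snapshot("scene")[:,:,::-1];a=cv2.resize(im[160:260,160:290],None,fx=3,fy=3,interpolation=cv2.INTER_CUBIC)
t=cv2.convertScaleAbs(ctrl.snapshot("top")[:,:,::-1],alpha=1.6);b=cv2.resize(t[150:250,200:330],None,fx=3,fy=3,interpolation=cv2.INTER_CUBIC)
cv2.imwrite("pics/g.png",np.hstack([a,b]))
```

```text
(no output)
```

View pics/g.png

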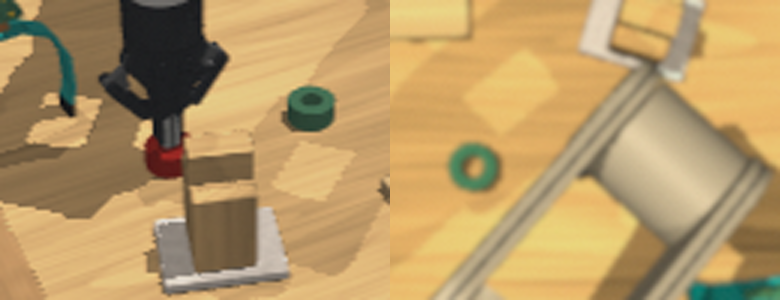

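The shut fingers at (170,130) sit behind the red ring at (165,157), so the ring was probably squeezed out toward the form. I'll lift, step aside and measure it by colour.

Emit:
drive_tool(
  deltas=[
    [[0,0,-0.04,0,0,0,-1],[0,0,-0.16,0,0,0,-1],[0,0,-0.2,0,0,0,-1],[0,0,-0.2,0,0,0,-1],[0,0.2,0,0,0,0,0],[0,0.2,0,0,0,0,1],[0,0.2,0,0,0,0,1],[0,0.2,0,0,0,0,1]],
  ],
)

```text
t: 17.18
position: [428.9, -121.8, 153.0]
orientation: [-180.0, 0.1, -178.6]
force: [0.9, 1.0, -0.6]
opening: 0.843
grip_force: 0.0
```

```bash
cat >> h.py <<'E'
def rings():
    for n in("top","scene"):
        im=ctrl.snapshot(n);h=cv2.cvtColor(im,cv2.COLOR_RGB2HSV)
        for nm,lo,hi in(("red",(0,150,50),(6,255,255)),("green",(68,80,50),(85,255,255)),("yel",(23,180,80),(30,255,255))):
            k,l,st,ce=cv2.connectedComponentsWithStats(cv2.inRange(h,lo,hi))
            for i in range(1,k):
                if 50<st[i,4]<500:
                    x,y,w,hh=st[i,:4];print(n,nm,st[i],pt(n,x+(w-1)/2,y+(hh-1)/2,24)[:2].round(1))
E
python3 -c "from h import *;rings()"
```

```text
top red [110 121  16  46 271] [616.3 164.8]
top red [273 197  15  15 129] [ 434.1 -322. ]
top green [375 229  45  13 156] [ 340.4 -673.2]
top green [300 240  45  12 184] [ 309.7 -447.4]
scene red [368 154  36  47 371] [532.5 236.1]
scene red [208 203  15  16 180] [ 444.1 -331.2]
scene green [318   0  15  49 385] [-1171.4  1214.6]
scene green [336   0  12  30 181] [-1356.7  1502.7]
scene green [347   0  11  46 320] [-1127.2  1421.6]
scene green [351   0  24  61 457] [-934.2 1358.3]
scene green [358  28  21  35 173] [-644.7 1161.1]
scene green [384 144  12  15  89] [408.8 367.3]
scene green [152 155  15  16 100] [ 118.  -395.7]
scene green [ 70 180  18  17 140] [ 152.9 -660.1]
scene green [256 189  15  14 179] [ 442.1 -172. ]
```

Run:
```python
from h import *
f=lambda p:(proj("scene",p)-160)*3
for p in([434,-323,2],[434,-323,24],[434,-323,0],[409,-323,0],[459,-323,0],[434,-323,60]):print(p,f(p))
g=cv2.imread("pics/g.png")[:,:390]
for y in range(110,180,5):print(y,g[y,140:196:6].tolist())
s=ctrl.state()['position'];go([434,-322.5,s[2]],-178.7);go([434,-322.5,1],-178.7)
```

```text
[434, -323, 2] [169.5528 161.0797]
[434, -323, 24] [168.6738 143.3636]
[434, -323, 0] [169.6319 162.6721]
[409, -323, 0] [159.5664 148.6329]
[459, -323, 0] [179.9928 177.1235]
[434, -323, 60] [167.1949 113.561 ]
110 [[33, 31, 29], [32, 30, 29], [32, 29, 29], [31, 29, 30], [32, 31, 29], [31, 30, 28], [31, 29, 27], [48, 60, 66], [138, 206, 239], [135, 203, 230]]
115 [[31, 28, 27], [33, 32, 30], [33, 31, 30], [32, 32, 29], [32, 29, 28], [41, 41, 41], [51, 49, 48], [71, 100, 121], [132, 202, 234], [130, 195, 228]]
120 [[72, 104, 128], [93, 134, 165], [60, 77, 92], [30, 29, 28], [60, 61, 61], [66, 68, 69], [74, 76, 74], [68, 96, 118], [130, 197, 233], [127, 189, 227]]
125 [[115, 172, 209], [131, 197, 231], [82, 118, 146], [31, 29, 28], [71, 72, 72], [69, 71, 71], [83, 85, 85], [63, 89, 111], [127, 190, 230], [123, 184, 224]]
130 [[114, 172, 205], [137, 204, 230], [86, 122, 143], [31, 28, 28], [61, 62, 62], [70, 72, 72], [88, 88, 89], [61, 87, 108], [120, 182, 224], [119, 178, 219]]
135 [[137, 206, 235], [134, 201, 233], [51, 66, 108], [32, 30, 26], [62, 62, 62], [73, 75, 75], [82, 85, 85]
[... 723 characters left out ...]
], [23, 26, 88], [28, 31, 112], [30, 33, 118], [25, 27, 101], [49, 69, 100], [58, 83, 103], [62, 91, 112]]
165 [[75, 110, 136], [45, 63, 101], [24, 26, 84], [24, 26, 88], [24, 27, 88], [23, 25, 90], [25, 27, 92], [41, 58, 90], [60, 87, 107], [62, 91, 112]]
170 [[73, 108, 133], [63, 90, 122], [24, 27, 84], [21, 25, 86], [25, 27, 90], [25, 28, 90], [24, 27, 89], [38, 53, 93], [63, 90, 111], [63, 92, 113]]
175 [[73, 106, 133], [73, 109, 135], [64, 93, 123], [26, 31, 88], [26, 30, 89], [24, 26, 89], [23, 29, 91], [42, 56, 96], [61, 88, 108], [63, 91, 113]]
shift [ 0.0023 -0.8131 -0.001 ] turn [0.0008 0.0006 0.0034] rows>= 3.3
shift [ 0.0029 -0.8139  0.6061] turn [0.0008 0.0006 0.0034] rows>= 4.1
```

The ring hasn't moved, top (434.1,-322.0), and nothing registered on the grip. I'll retry with a slow, monitored close.

Emit:
drive_tool(
  deltas=[
    [[0,-0.2,0,0,0,0.003,1],[0,-0.2,0,0,0,0,1],[0.003,-0.2,0,0,0,0,1],[0,-0.214,0,0,0,0,1],[0,0,0.1,0,0,0,1],[0,0,0.15,0,0,0,1],[0,0,0.15,0,0,0,1],[0,0,0.1,0,0,0,1]],
  ],
)

```text
t: 18.27
position: [431.5, -326.7, 25.6]
orientation: [180.0, -0.1, -178.9]
force: [-0.2, -0.5, -0.1]
opening: 1.0
grip_force: 0.0
```

Emit:
drive_tool(
  deltas=[
    [[0,0,0.07,0,0,0,1],[0,0,0.03,0,0,0,1],[0,0,0,0,0,0,1],[0,0,0,0,0,0,0.5],[0,0,0,0,0,0,0.4],[0,0,0,0,0,0,0.3],[0,0,0,0,0,0,0.3]],
  ],
)

```text
t: 19.15
position: [432.5, -326.7, 2.3]
orientation: [-180.0, 0.0, -178.9]
force: [0.5, 0.2, -0.4]
opening: 0.651
grip_force: 0.0
```

Emit:
drive_tool(
  deltas=[
    [[0,0,0,0,0,0,0.25],[0,0,0,0,0,0,0.2],[0,0,0,0,0,0,0.15],[0,0,0,0,0,0,0.1]],
  ],
)

```text
t: 19.65
position: [432.3, -326.6, 2.0]
orientation: [180.0, -0.0, -178.9]
force: [0.7, -0.5, -0.8]
opening: 0.55
grip_force: 0.0
```

Emit:
drive_tool(
  deltas=[
    [[0,0,0,0,0,0,0.05],[0,0,0,0,0,0,0]],
  ],
)

```text
t: 19.9
position: [432.4, -326.6, 2.0]
orientation: [180.0, -0.0, -178.9]
force: [-0.3, -0.2, -0.2]
opening: 0.501
grip_force: 0.0
```

Run:
```python
from h import *
rings()
im=ctrl.snapshot("scene")[:,:,::-1]
cv2.imwrite("pics/h.png",cv2.resize(im[165:225,180:250],None,fx=9,fy=9,interpolation=cv2.INTER_CUBIC))
```

```text
top red [110 122  16  45 274] [614.8 164.8]
top green [374 229  46  13 154] [ 340.4 -671.7]
top green [316 239  24  12 136] [ 312.7 -463.9]
top yel [171 200  17  16 170] [424.3 -19.9]
scene red [368 154  36  47 370] [532.5 236.1]
scene red [209 203  12  16 166] [ 443.5 -332.5]
scene green [318   0  15  49 386] [-1171.4  1214.6]
scene green [336   0  12  30 180] [-1356.7  1502.7]
scene green [347   0  11  46 320] [-1127.2  1421.6]
scene green [351   0  24  61 457] [-934.2 1358.3]
scene green [358  28  21  35 173] [-644.7 1161.1]
scene green [384 144  12  15  89] [408.8 367.3]
scene green [152 155  15  16  99] [ 118.  -395.7]
scene green [ 70 180  18  17 140] [ 152.9 -660.1]
scene green [256 189  15  14 180] [ 442.1 -172. ]
```

View pics/h.png

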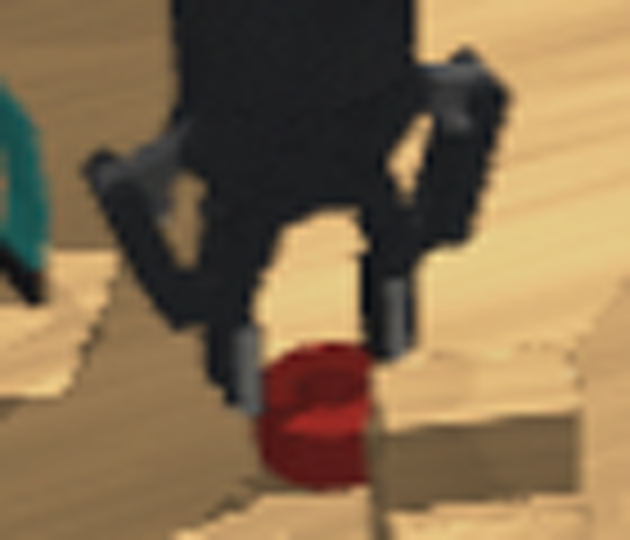

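Run:
```python
from h import *
f=lambda p:(proj("scene",p)-[180,165])*9
for y in(-350,-303):
  for z in(5,15,25,35):print(y,z,f([432.5,y,z]))
print("ring top c",f([434,-322.5,24]),f([434,-347.5,24]),f([434,-297.5,24]))
print(ctrl.state()['opening'],ctrl.state()['orientation'])
```

```text
-350 5 [249.7103 451.9654]
-350 15 [248.1308 427.7842]
-350 25 [246.5362 403.3712]
-350 35 [244.9261 378.7233]
-303 5 [382.4585 411.3791]
-303 15 [381.5261 387.3733]
-303 25 [380.585  363.1409]
-303 35 [379.6349 338.6789]
ring top c [327.444  384.6629] [255.7347 406.2298] [397.9948 363.4444]
0.5000982672516431 [-179.9966    0.0001 -178.8825]
```

Run:
```python
from h import *
f=lambda p:(proj("scene",p)-[160,110])*3.7
for s in(-45,45):
  for z in(240,253,265,275):print(s,z,f([573.3+.279*s,-329.7+.96*s,z]))
print("seen bottoms (196,183) (346,168)")
```

```text
-45 240 [202.2663 224.3795]
-45 253 [201.4134 207.0281]
-45 265 [200.6144 190.7722]
-45 275 [199.9398 177.0466]
45 240 [341.1471 210.8993]
45 253 [341.3615 193.7324]
45 265 [341.5624 177.6532]
45 275 [341.732  164.0798]
seen bottoms (196,183) (346,168)
```

The last two views agree: the real fingertips are about 18 mm behind the reported TCP (z≈271 open at TCP 240, where 253 was expected; here they are at z≈24, just above the ring). I'll open, go about 16 mm lower and close again.

Emit:
drive_tool(
  deltas=[
    [[0,0,0,0,0,0,1],[0,0,0,0,0,0,1],[-0.006,0.016,0,0,0,0,1],[0,0,0.02,0,0,0,1],[0,0,0.02,0,0,0,1],[0,0,0.015,0,0,0,1],[0,0,0.01,0,0,0,1],[0,0,0,0,0,0,1]],
  ],
)

```text
t: 21.05
position: [433.6, -322.5, -14.5]
orientation: [180.0, -0.0, -178.9]
force: [-0.5, 0.0, -0.9]
opening: 0.998
grip_force: 0.0
```

Emit:
drive_tool(
  deltas=[
    [[0,0,0,0,0,0,0.5],[0,0,0,0,0,0,0.3],[0,0,0,0,0,0,0.2],[0,0,0,0,0,0,0.1],[0,0,0,0,0,0,0],[0,0,0,0,0,0,-0.3]],
  ],
)

```text
t: 21.8
position: [434.2, -323.0, -13.5]
orientation: [-180.0, 0.0, -178.9]
force: [-1.1, 0.2, 6.2]
opening: 0.551
grip_force: 61.5
```

The grip holds: opening 0.55 at 61 N. I'll lift and carry it to the post.

Emit:
drive_tool(
  deltas=[
    [[0,0,-0.04,0,0,0,-1],[0,0,-0.1,0,0,0,-1],[0,0,-0.15,0,0,0,-1],[0,0,-0.15,0,0,0,-1],[0,0,-0.08,0,0,0,-1],[0,0,0,0,0,0,-1]],
  ],
)

```text
t: 22.55
position: [435.0, -323.7, 118.2]
orientation: [-179.8, 0.2, -178.9]
force: [0.1, -0.7, -0.4]
opening: 0.551
grip_force: 61.8
```

Run:
```python
from h import *
s=ctrl.state();print(s['opening'],s['position']);go([614.2,-125.3,s['position'][2]],-178.7)
```

```text
0.5509488134610104 [ 434.9963 -323.6923  118.2387]
shift [-0.7322  0.7794 -0.    ] turn [-0.0019  0.002  -0.002 ] rows>= 4.3
```

Emit:
drive_tool(
  deltas=[
    [[-0.06,0.065,0,0,0,-0.002,-1],[-0.13,0.14,0,0,0,0,-1],[-0.14,0.15,0,0,0,0,-1],[-0.14,0.15,0,0,0,0,-1],[-0.14,0.15,0,0,0,0,-1],[-0.09,0.09,0,0,0,0,-1],[-0.03,0.034,0,0,0,0,-1],[0,0,0,0,0,0,-1]],
  ],
)

```text
t: 23.55
position: [611.2, -123.5, 114.5]
orientation: [180.0, -0.1, -178.7]
force: [-0.2, 0.2, 0.0]
opening: 0.55
grip_force: 61.8
```

Run:
```python
from h import *
s=ctrl.state();print(s['opening'],s['position']);go([614.2,-125.3,70],-178.7)
p=s['position'];c=[p[0],p[1],p[2]+13.5+24]
print("ring expected top centre px",proj("scene",c),"rim",proj("scene",np.array(c)+[0,25,0]),proj("scene",np.array(c)-[0,25,24]))
im=ctrl.snapshot("scene");h=cv2.cvtColor(im,cv2.COLOR_RGB2HSV)
k,l,st,ce=cv2.connectedComponentsWithStats(cv2.inRange(h,(0,150,50),(6,255,255)))
print(st[1:][st[1:,4]>40])
# predicted silhouette of a ring held at the TCP
a=np.linspace(0,6.28,60);P=np.array([proj("scene",[p[0]+25*np.cos(t),p[1]+25*np.sin(t),z]) for t in a for z in(p[2]+13.5,p[2]+37.5)]);print(P.min(0),P.max(0))
```

```text
0.5501144213919947 [ 611.2112 -123.4873  114.4907]
shift [-0.0121 -0.0076  0.1779] turn [ 0.0002 -0.0013  0.0006] rows>= 0.7
ring expected top centre px [311.433  185.2212] rim [319.2797 182.8069] [302.7002 195.1361]
[[368 154  36  47 371]
 [303 181  18  17 212]]
[301.1682 179.8839] [321.0141 198.2461]
```

The ring is held as predicted: red bounding box bottom at 198 (198 predicted), right edge 321 (321 predicted). I'll correct xy and descend to just above the post tip.

Emit:
drive_tool(
  deltas=[
    [[-0.012,-0.007,0.05,0,0,0,-1],[0,0,0.08,0,0,0,-1],[0,0,0.06,0,0,0,-1],[0,0,0.02,0,0,0,-1],[0,0,0,0,0,0,-1],[0,0,0,0,0,0,-1]],
  ],
)

```text
t: 24.35
position: [615.5, -125.6, 64.1]
orientation: [-180.0, 0.1, -178.7]
force: [-0.1, -1.2, -0.1]
opening: 0.557
grip_force: 61.8
```

Run:
```python
from h import *
go([614.2,-125.3,45],-178.7)
im=ctrl.snapshot("scene")
print("dark post pixels below ring: row, col range")
for r in range(208,232,2):
    row=im[r,298:322].astype(int);d=np.nonzero((row.sum(1)<170))[0]+298
    print(r,d.tolist())
h=cv2.cvtColor(im,cv2.COLOR_RGB2HSV);m=cv2.inRange(h,(0,150,50),(6,255,255))[150:240,290:330];ys,xs=np.nonzero(m);print(xs.min()+290,xs.max()+290,ys.min()+150,ys.max()+150)
```

```text
shift [0.0053 0.0014 0.0762] turn [-0.0002  0.0007 -0.    ] rows>= 0.3
dark post pixels below ring: row, col range
208 [305, 306, 307, 308, 309, 310, 311, 312, 313, 314, 315, 316, 317]
210 [302, 303, 304, 305, 306, 307, 308, 309, 310, 311, 312, 313, 314, 315, 316]
212 [304, 305, 306, 307, 308, 309, 310, 311, 312, 313, 314, 315]
214 [307, 308, 309, 310]
216 [307, 308, 309, 310]
218 [307, 308, 309, 310]
220 [306, 307, 308, 309]
222 [306, 307, 308, 309]
224 [306, 307, 308, 309, 310]
226 [306, 307, 308, 309]
228 []
230 []
303 318 197 214
```

Emit:
drive_tool(
  deltas=[
    [[0.003,0,0.02,0,0,0,-1],[0,0,0.02,0,0,0,-1],[0,0,0.02,0,0,0,-1],[0,0,0.016,0,0,0,-1],[0,0,0,0,0,0,-1]],
  ],
)

```text
t: 25.02
position: [613.8, -125.4, 43.6]
orientation: [180.0, -0.1, -178.7]
force: [-1.2, -0.3, -0.4]
opening: 0.549
grip_force: 61.8
```

The ring is over the tip without any force. Continuing down.

Emit:
drive_tool(
  deltas=[
    [[0,0,0.03,0,0,0,-1],[0,0,0.03,0,0,0,-1],[0,0,0.03,0,0,0,-1],[0,0,0.03,0,0,0,-1],[0,0,0.02,0,0,0,-1],[0,0,0.01,0,0,0,-1],[0,0,0,0,0,0,-1]],
  ],
)

```text
t: 25.9
position: [614.1, -125.5, 6.7]
orientation: [180.0, -0.0, -178.7]
force: [-0.8, 0.3, -0.8]
opening: 0.551
grip_force: 61.8
```

Emit:
drive_tool(
  deltas=[
    [[0,0,0.008,0,0,0,-1],[0,0,0.006,0,0,0,-1],[0,0,0.004,0,0,0,-1],[0,0,0,0,0,0,-1],[0,0,0,0,0,0,-1]],
  ],
)

```text
t: 26.52
position: [614.2, -125.6, 2.3]
orientation: [180.0, -0.0, -178.7]
force: [-0.5, -0.4, -0.4]
opening: 0.547
grip_force: 61.8
```

Emit:
drive_tool(
  deltas=[
    [[0,0,0.003,0,0,0,-1],[0,0,0,0,0,0,0.3],[0,0,0,0,0,0,1],[0,0,0,0,0,0,1],[0,0,0,0,0,0,1],[0,0,0,0,0,0,1]],
  ],
)

```text
t: 27.28
position: [614.2, -125.5, 1.6]
orientation: [-180.0, 0.0, -178.7]
force: [-0.1, 0.3, -0.0]
opening: 1.0
grip_force: 0.0
```

Emit:
drive_tool(
  deltas=[
    [[0,0,-0.05,0,0,0,1],[0,0,-0.15,0,0,0,1],[0,0,-0.2,0,0,0,1],[0,0,-0.2,0,0,0,1],[0,0,-0.2,0,0,0,1],[0,0,-0.2,0,0,0,1],[0,0,0,0,0,0,1],[0,0,0,0,0,0,1]],
  ],
)

```text
t: 28.28
position: [614.2, -125.5, 252.1]
orientation: [-180.0, 0.0, -178.7]
force: [-0.6, 0.0, -0.8]
opening: 1.0
grip_force: 0.0
```

Run:
```python
from h import *
im=ctrl.snapshot("scene");h=cv2.cvtColor(im,cv2.COLOR_RGB2HSV)
k,l,st,ce=cv2.connectedComponentsWithStats(cv2.inRange(h,(0,150,50),(6,255,255)));print(st[1:][st[1:,4]>40])
a=np.linspace(0,6.28,60)
for z0 in(15,22):
    P=np.array([proj("scene",[614.2+25*np.cos(t),-125.5+25*np.sin(t),z]) for t in a for z in(z0,z0+24)]);print(z0,P.min(0),P.max(0))
```

```text
[[368 154  36  47 370]
 [299 215  17  17 214]]
15 [297.9946 213.7829] [316.7227 231.9395]
22 [298.1796 211.8365] [316.9761 230.0116]
```

The ring's outline, rows 215–231, matches it seated on the board (213.8–231.9 predicted). The headband's bounding box hasn't changed since release. I'll hand in.

```bash
python3 -c "
from plant import ctrl
print(ctrl.job_done())"
```

```text
the job is handed in; nothing more can be done
None
```

I handed in the job at about 28 s: the tree headband hangs square on the free rail, clear of the antlers, and the red ring sits on the base board around the marker post. The verdict itself was not shown, and my first try at gripping the ring closed above it without moving it.

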